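Reset the slab roller's thickness selector

ROBOT

A 6-joint arm with a two-finger parallel gripper is mounted at the origin on the work surface. World frame = base frame: x ahead of the robot, y to its left, z up, the work surface at z = 0. Lengths are in m, angles in rad, forces in N, time in s.
With the tool pointing down it reaches from about 0.15 to 0.775 m from the base axis. Payload 6.1 kg.
Tool frame: the origin (TCP) lies on the centre line of the jaws, within the pads' length; the fingertips stand manip.finger_overhang ahead of it and the grasp point (between the pads) lies 11 mm behind it (manip.finger_overhang is the distance from the TCP to the fingertips, in m); z points along the fingers, x is the direction in which the jaws open and shut, and the axes are right-handed (so a half turn about z gives the same grasp; the last joint's range is limited). The gripper opens to 85 mm and grips with 20 to 120 N. Pads are 22 mm wide; open, the fingers measure 114 mm over their backs; the gripper's body (76 mm by 85 mm) begins 54 mm behind the grasp point. The pads swing forward as they close: fully open they stand 13 mm farther back than shut.
Start: joints at [1.177, 0.126, -0.04, 1.405, 0, 1.571], TCP at [0.201, 0.485, 0.239] pointing down, gripper open.
Joint ranges: [-2.72, 2.72], [-0.95, 1.95], [-1.27, 1.35], [-1.78, 2.02], [-1.46, 1.47], [-3.14, 3.14]. Speed limits (rad/s): [2.39, 2.39, 3.01, 3.14, 3.14, 3.14].

INTERFACE

Orientations are given as [roll, pitch, yaw] about the fixed x, y, z axes, in that order (R = Rz(yaw) Ry(pitch) Rx(roll)).
In Python, from rig import manip gives the robot as it stands.
- The arm moves only by the shell command python3 -m jog 'ROWS' [OPENING] [FORCE]. ROWS is a JSON object of lists of equal length, an entry for each row: "offset": the shift along the world's x, y, z in m, a list of three; "roll": the turn about the world's z in degrees. In form: {"offset": [[tx, ty, tz], ...], "roll": [roll, ...]}. A call has 1 to 5 rows; each row shifts and turns the pose as measured when the row begins; what a row does not reach is not made up. A row lasts 1/12 s, in which the tool goes at most 41.7 mm and 7.16 degrees, less where a joint would pass 70% of its speed; a pose out of reach is approached as far as the arm can. A call with a gripper value outside its range is refused whole. OPENING is the closure, from 0 (fully open) to 1 (shut), set as the call begins (- or left out, the last holds). The fingers move at their own pace and stop on an object; FORCE is the grip in N (left out, the last holds). Time passes only in rows, so rows that do not move let the fingers close. It gives the time, the measured TCP pose, the force and the opening at its end, in the units of the state.
- manip.read_state(): the state, without advancing time (a new reading comes with each control period).
- manip.camera(name): name is "scene" or "top"; returns the picture (420x560x3 uint8, red, green, blue); there is no depth.
- manip.calibration(name): a dict with "fx", "fy", "cx", "cy" (pixels), "k1" (the pictures are not rectified: a ray, as slopes to the right and down, at radius r is drawn at 1 + k1 r^2 times it, then the intrinsics apply), "extrinsics" (4x4, takes a point from camera to world coordinates). Camera axes: x right, y down, z forward; pixel columns grow to the right and rows downward; lengths in m; the calibration is good to about 2 mm. A picture is of the moment at which its call begins. calibration takes no time and is no camera call.
- manip.job_done(): hands the job in, once; it reports no verdict.
The state is a dict: "t": time; "joints": joint angles; "joint_velocities": joint speeds; "effort": joint torques, N m; "tool_pos": TCP position; "orientation": TCP orientation; "ft_force": force on the tool from outside, world axes, zero at the start; "torque": the same for the moment, N m; "grip_width": finger opening in m.
Only numpy, scipy, OpenCV 4.12 (cv2) and the standard library are available. Lean on these libraries where they do the work, as an engineer would, in place of code of your own. Each camera call takes 0.05 s, during which the arm holds its last target. There are 200 camera calls.

TASK

Set the slab roller to the red magnet for the next class: lift the sprung selector knob, turn it to the red magnet, feel for the index hole there and let the knob drop fully home in it, then let go. Be gentle with it: do not yank the knob against its upper stop, do not force it round while its pin is in a hole, and leave the pots and tools around the machine where they are.

Things in the scene. Friction and masses are not known exactly. Their poses are not given: they have to be found in the camera images.
- knob_grip (a point): grip point of the black selector knob, on its upright axis, 13 mm below the top of its bar. The knob sits on a round grey dial (152 mm across) on top of the slab roller's end frame. It has a round skirt 84 mm across, 12 mm thick, and on it an upright bar 60 mm long, 16 mm thick, 38 mm high, to be gripped across its thickness. The skirt's top is 25 mm below this point
- knob_pointer (a point): tip of the knob's pointer nose (white line), 52 mm from the turning axis, level with the skirt's top. The bar lies along the line from the axis to this tip
- spindle: upright spindle that carries the selector knob, origin on the turning axis 1 mm above the dial, z up, pointer along its +x; knob and spindle turn together. A 6 mm pin under the skirt, 34 mm from the axis, sits in one of five holes in the dial with 2 degrees of play either way. The holes are hidden by the skirt, 32 to 36 degrees apart: the knob starts in the middle one, the four others have one magnet each. End stops at 80 degrees either way
- knob (a joint): how far the knob is lifted against its spring, m: 0 fully down with the pin home in a hole, 0.005 when the pin rides on the dial between holes, clear of it from 0.0065, 0.011 at the upper stop. Lifting takes about 8 N at first, 11 N with the pin just clear, 14 N at the stop. Let go, the spring pushes it down; turned with the pin riding on the dial, it drops by itself when it meets a hole
- magnet_red_top (a point): centre of the upper face of the red magnet button (16 mm across, 4 mm thick, on the dial, 64 mm from the knob's axis). The magnets were put down by hand: the hole that a magnet stands for is the one nearest to it, but lies 3 to 9 degrees to one side or the other of it, and must be felt for
- magnet_blue_top (a point): centre of the upper face of the blue magnet button, same size, marking another class's setting
- magnet_yellow_top (a point): centre of the upper face of the yellow magnet button, same size, marking another class's setting
- magnet_green_top (a point): centre of the upper face of the green magnet button, same size, marking another class's setting
- roller_machine: the fixed slab roller; origin on the table straight below the knob's axis, x along the feed, y along the rollers towards the hand wheel, z up. Dial face 193 mm above the table, feed boards 80 mm high; the knob's pointer starts along this body's +x
- tumbler: steel drinking tumbler, 66 mm across, 170 mm high, origin at its foot; bystander
- brush_pot: blue glazed cup, 70 mm across, 90 mm high, origin at its foot; bystander
- bisque_bowl: pinkish bisque-fired bowl, 100 mm across, 50 mm high, on the feed board, origin at its foot; bystander
- scraper: wooden-handled spatula, 280 mm long, lying on the far feed board; bystander

How it is judged:
By the outcome, as a careful person would: the job done as asked, in the order asked, and still so for the second after the job is handed in, with the robot touching nothing.
It also fails if it takes over 48 s, if anything falls off the work surface, if the arm or the gripper's body presses on something with over 40 N, if the wrist force passes 120 N, or if a joint passes its speed limit or range.

## Working session

There is one attempt and no reset: what is moved stays moved. The work goes in short steps, Python scripts to look and compute and a shell command to move; the robot and the scene stay as the last step left them, time stands still between calls to the robot, and variables do not carry over. Pictures are saved under pics/ and viewed, about 8 in all and at most 12, crops included, and the job is handed in when it is done.

```bash
mkdir -p pics; ls
python3 - <<'E'
from rig import manip
import cv2,numpy as np
print(manip.read_state(), manip.finger_overhang)
for n in("scene","top"):
    im=manip.camera(n); cv2.imwrite(f"pics/{n}0.png",im[:,:,::-1]); c=manip.calibration(n)
    print({k:np.round(v,4).tolist() for k,v in c.items()})
a=cv2.imread("pics/scene0.png");b=cv2.imread("pics/top0.png")
E
```

```text
pics
{'t': 0.0, 'joints': array([ 1.17699886e+00,  1.26394453e-01, -4.06341745e-02,  1.40540495e+00,
        2.15170099e-06,  1.57077926e+00]), 'joint_velocities': array([ 0.00117755,  0.00066184,  0.00077244, -0.00011901, -0.00208051,
        0.00161237]), 'effort': array([ 1.95389213e-03, -4.35912716e+01,  3.52923632e+01,  1.72343105e-02,
        1.61171556e-04,  3.31881999e-06]), 'tool_pos': array([0.2012845 , 0.48443971, 0.23850891]), 'orientation': array([-3.14159047e+00,  1.63725073e-03,  1.17701594e+00]), 'ft_force': array([-0.12939566,  0.70810425,  0.46134276]), 'torque': array([ 0.00135997,  0.00540967, -0.01151272]), 'grip_width': 0.0852426880502203} 0.008
{'fx': 411.2368, 'fy': 411.2368, 'cx': 283.2982, 'cy': 205.1712, 'k1': 0.0241, 'extrinsics': [[0.8741, 0.3588, -0.3274, 0.8259], [0.4857, -0.631, 0.605, -0.5485], [0.0105, -0.6878, -0.7258, 0.7749], [0.0, 0.0, 0.0, 1.0]]}
{'fx': 494.4277, 'fy': 494.4277, 'cx': 288.9427, 'cy': 202.4905, 'k1': -0.1847, 'extrinsics': [[0.0047, -0.9762, 0.2166, 0.3146], [-1.0, -0.0049, -0.0001, -0.0388], [0.0011, -0.2166, -0.9763, 1.3055], [0.0, 0.0, 0.0, 1.0]]}
```

View pics/top0.png

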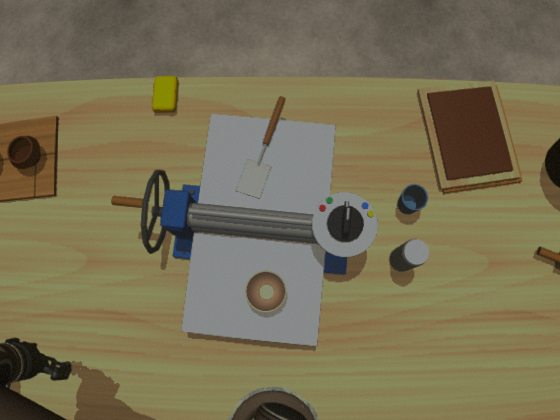

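View pics/scene0.png

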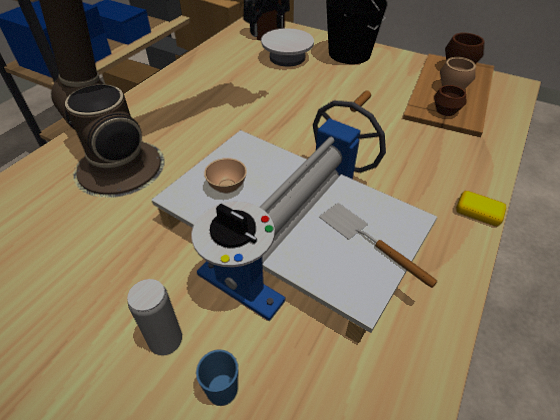

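The top view shows the dial centred near (345,224) with the pointer toward the top at (347,204). Red is at (322,208), green (329,200), blue (365,206) and yellow (370,214). The tumbler is at (414,254) and the cup at (412,199). The scene view agrees, with red at (265,219). I'll enlarge both.

Run:
```python
import cv2,numpy as np
b=cv2.imread("pics/top0.png")[185:260,300:390]; a=cv2.imread("pics/scene0.png")[195:275,185:285]
b=cv2.resize(b,None,fx=5,fy=5,interpolation=cv2.INTER_CUBIC);a=cv2.resize(a,None,fx=5,fy=5,interpolation=cv2.INTER_CUBIC)
b=np.clip(b*1.6,0,255).astype(np.uint8);a=np.clip(a*1.6,0,255).astype(np.uint8)
o=np.zeros((800,500,3),np.uint8);o[:375,:450]=b;o[390:790]=a
for i in range(0,500,50):
    for y in (0,390): cv2.line(o,(i,y),(i,y+6),(0,255,255),1)
for i in range(0,800,50): cv2.line(o,(0,i),(6,i),(0,255,255),1)
O=np.zeros((400,960,3),np.uint8);O[:375,:450]=b;O[:,460:]=a
cv2.imwrite("pics/crop0.png",cv2.resize(O,(800,333)) if 0 else O[:, :])
cv2.imwrite("pics/cropt.png",b);cv2.imwrite("pics/crops.png",a)
```

```text
(no output)
```

View pics/cropt.png

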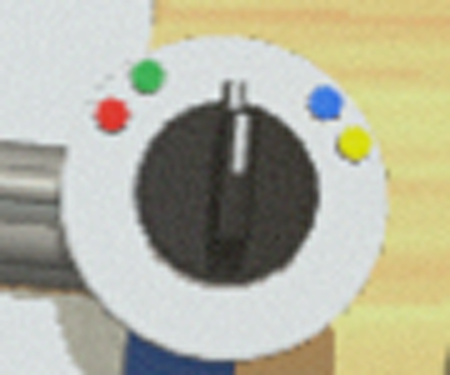

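View pics/crops.png

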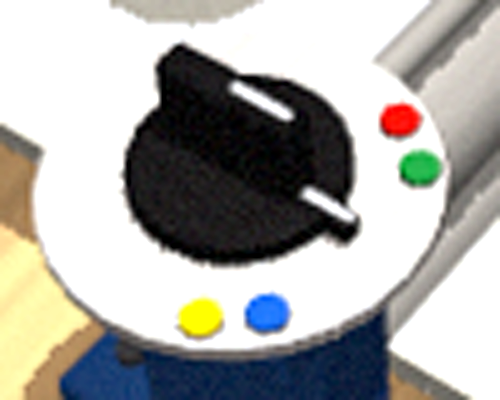

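```bash
cat > h.py <<'E'
from rig import manip
import cv2,numpy as np
def W(n,u,v,z):
    c=manip.calibration(n);K=np.array([[c['fx'],0,c['cx']],[0,c['fy'],c['cy']],[0,0,1]])
    p=cv2.undistortPoints(np.array([[[u,v]]],float),K,np.array([c['k1'],0,0,0]))[0,0]
    E=np.array(c['extrinsics']);d=E[:3,:3]@[p[0],p[1],1];o=E[:3,3]
    return o+d*(z-o[2])/d[2]
E
python3 - <<'E'
from h import *
P={"top":((300,185),dict(red=(112,115),green=(148,76),blue=(326,102),yellow=(355,144),tip=(236,83))),
"scene":((185,195),dict(red=(400,120),green=(420,168),blue=(268,314),yellow=(201,317),tip=(354,217)))}
edge={"top":[(62,198),(388,198),(224,36),(224,361),(110,85),(340,313)],"scene":[(35,190),(448,190),(70,290),(150,338),(250,350),(385,300),(420,100)]}
for n,(o,d) in P.items():
    f=lambda q,z:W(n,o[0]+(q[0]+.5)/5-.5,o[1]+(q[1]+.5)/5-.5,z)[:2]
    E=np.array([f(q,.193) for q in edge[n]])
    A=np.c_[2*E,np.ones(len(E))];s=np.linalg.lstsq(A,(E**2).sum(1),rcond=None)[0];c=s[:2]
    print(n,"centre",c,"R",np.sqrt(s[2]+c@c))
    for k,q in d.items():
        p=f(q,.206 if k=="tip" else .197);r=p-c
        print(k,p.round(4),"r",np.hypot(*r).round(4),"ang",np.degrees(np.arctan2(r[1],r[0])).round(1))
for nm,q,z in(("tumblertop",(416,250),.17),("cup top",(413,193),.09)): print(nm,W("top",*q,z))
M={}
for k in ["red","green","blue","yellow"]:
    pass
E
```

```text
top centre [ 0.51182534 -0.16691465] R 0.07494050199502945
red [ 0.5489 -0.1148] r 0.064 ang 54.6
green [ 0.5673 -0.1315] r 0.0658 ang 32.5
blue [ 0.5555 -0.2137] r 0.064 ang -47.0
yellow [ 0.5358 -0.2266] r 0.0643 ang -68.1
tip [ 0.5622 -0.1711] r 0.0506 ang -4.7
scene centre [ 0.51501257 -0.16546618] R 0.07558838581851178
red [ 0.5515 -0.1145] r 0.0627 ang 54.4
green [ 0.57   -0.1311] r 0.0648 ang 32.0
blue [ 0.5578 -0.2137] r 0.0645 ang -48.4
yellow [ 0.5385 -0.2261] r 0.065 ang -68.9
tip [ 0.5652 -0.1687] r 0.0503 ang -3.7
tumblertop [ 0.45428703 -0.33633802  0.17      ]
cup top [ 0.61074952 -0.35643535  0.09      ]
```

```bash
python3 -m jog '{"offset":[[0,0,0.035],[0,0,0.035],[0,0,0.035],[0.01,-0.02,0.03],[0.015,-0.032,0.02]],"roll":[4,4,4,4,3]}'
python3 -m jog '{"offset":[[0.017,-0.036,0],[0.017,-0.036,0],[0.017,-0.036,0],[0.017,-0.036,0],[0.017,-0.036,0]],"roll":[0,0,0,0,0]}'
python3 -m jog '{"offset":[[0.017,-0.036,0],[0.017,-0.036,0],[0.017,-0.036,0],[0.017,-0.036,0],[0.017,-0.036,0]],"roll":[0,0,0,0,0]}'
python3 -m jog '{"offset":[[0.017,-0.036,0],[0.017,-0.036,0],[0.017,-0.036,0],[0.017,-0.036,0],[0.017,-0.036,0]],"roll":[0,0,0,0,0]}'
```

```text
t: 0.52
tool_pos: [0.2227, 0.4292, 0.3865]
orientation: [-3.137, 0.025, 1.528]
ft_force: [0.8, -0.9, 0.3]
grip_width: 0.0852
t: 0.93
tool_pos: [0.3093, 0.2449, 0.39]
orientation: [-3.14, 0.021, 1.54]
ft_force: [1.3, 0.5, -0.0]
grip_width: 0.0853
t: 1.35
tool_pos: [0.3947, 0.0552, 0.3895]
orientation: [-3.141, 0.02, 1.543]
ft_force: [0.9, 0.6, 0.4]
grip_width: 0.0855
t: 1.77
tool_pos: [0.48, -0.1351, 0.3889]
orientation: [-3.141, 0.02, 1.54]
ft_force: [1.1, 1.6, 0.1]
grip_width: 0.0852
```

```bash
python3 -m jog '{"offset":[[0.017,-0.015,-0.03],[0.016,-0.014,-0.03],[0,0,-0.03],[0,0,-0.02],[0,0,0]],"roll":[-1,-1,0,0,0]}' 0.3
python3 - <<'E'
from h import *
print(manip.read_state()['joints'])
a=manip.camera("scene")[100:280,140:340,::-1]
b=manip.camera("top")[130:270,290:430,::-1]
o=np.zeros((540,800,3),np.uint8);o[:,:600]=cv2.resize(a,None,fx=3,fy=3)
cv2.imwrite("pics/c2.png",np.clip(o*1.4,0,255)[:,:600].astype(np.uint8));cv2.imwrite("pics/c2t.png",cv2.resize(b,None,fx=4,fy=4))
E
```

```text
t: 2.18
tool_pos: [0.5164, -0.1756, 0.2706]
orientation: [-3.138, 0.021, 1.491]
ft_force: [-0.2, -0.4, -0.1]
grip_width: 0.0595
[-0.31674748  0.16631108  0.0760971   1.47885402 -0.02102015 -0.2370272 ]
```

View pics/c2.png

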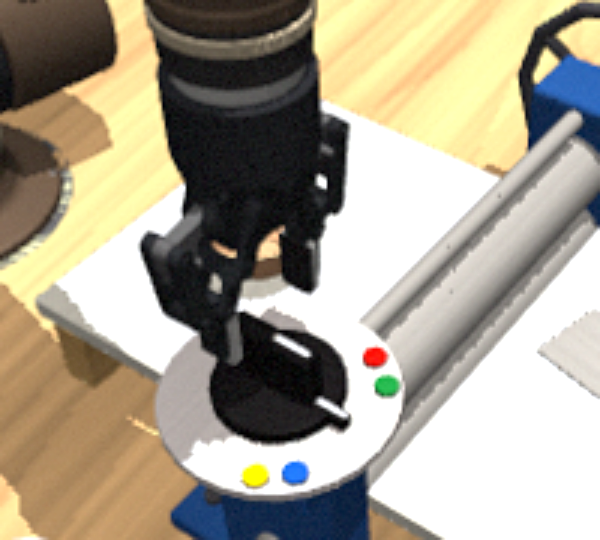

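Image: the open jaws straddle the bar from above and the area around them is clear. I'll centre and go down.

```bash
python3 -m jog '{"offset":[[-0.003,0.009,0],[0,0,0],[0,0,-0.015],[0,0,-0.015],[0,0,0]],"roll":[0,0,0,0,0]}' 0.3
python3 -m jog '{"offset":[[0,0,0],[0,0,0],[0,0,0]],"roll":[0,0,0]}'
```

```text
t: 2.7
tool_pos: [0.5165, -0.164, 0.2545]
orientation: [3.126, 0.025, 1.495]
ft_force: [0.1, -0.0, -0.2]
grip_width: 0.0597
t: 2.95
tool_pos: [0.5174, -0.1631, 0.2595]
orientation: [3.12, 0.026, 1.497]
ft_force: [0.4, 0.5, -0.0]
grip_width: 0.0601
```

```bash
for i in 1 2; do python3 -m jog '{"offset":[[0,0,0]],"roll":[0]}'; done
python3 -m jog '{"offset":[[-0.004,-0.003,-0.02]],"roll":[0]}'
python3 -m jog '{"offset":[[0,0,-0.01]],"roll":[0]}'; python3 -m jog '{"offset":[[0,0,0]],"roll":[0]}'; python3 -m jog '{"offset":[[0,0,0]],"roll":[0]}'
```

```text
t: 3.03
tool_pos: [0.5178, -0.163, 0.2607]
orientation: [3.118, 0.027, 1.497]
ft_force: [0.4, -0.2, 0.1]
grip_width: 0.0599
t: 3.12
tool_pos: [0.518, -0.1631, 0.2616]
orientation: [3.117, 0.027, 1.497]
ft_force: [-0.7, -0.2, -0.1]
grip_width: 0.0596
t: 3.2
tool_pos: [0.5162, -0.1664, 0.2454]
orientation: [3.11, 0.028, 1.497]
ft_force: [-0.5, -0.8, -0.0]
grip_width: 0.0598
t: 3.28
tool_pos: [0.5157, -0.1666, 0.2342]
orientation: [3.111, 0.028, 1.497]
ft_force: [-0.5, 0.4, -0.1]
grip_width: 0.0597
t: 3.37
tool_pos: [0.5151, -0.1664, 0.2328]
orientation: [3.113, 0.028, 1.497]
ft_force: [0.2, 0.3, 0.2]
grip_width: 0.06
t: 3.45
tool_pos: [0.5149, -0.1664, 0.2327]
orientation: [3.113, 0.027, 1.496]
ft_force: [0.3, 0.8, -0.1]
grip_width: 0.06
```

```bash
python3 -m jog '{"offset":[[-0.001,0,-0.011],[-0.001,0,0],[0,0,0]],"roll":[0,0,0]}'; python3 -m jog '{"offset":[[0,0,0],[0,0,0]],"roll":[0,0]}' 0.6 20
```

```text
t: 3.7
tool_pos: [0.5135, -0.1664, 0.2232]
orientation: [3.112, 0.028, 1.496]
ft_force: [0.0, -0.2, -0.5]
grip_width: 0.0597
t: 3.87
tool_pos: [0.5139, -0.1664, 0.2244]
orientation: [3.111, 0.028, 1.496]
ft_force: [-0.7, -0.3, -0.1]
grip_width: 0.0366
```

```bash
python3 -m jog '{"offset":[[-0.0005,0,-0.004]],"roll":[0]}' 0.7 20; python3 -m jog '{"offset":[[0,0,0],[0,0,0]],"roll":[0,0]}' 0.85 20; python3 -m jog '{"offset":[[0,0,0]],"roll":[0]}' 0.9 ; python3 -m jog '{"offset":[[0,0,0]],"roll":[0]}'
```

```text
t: 3.95
tool_pos: [0.5141, -0.1666, 0.2216]
orientation: [3.109, 0.028, 1.496]
ft_force: [0.7, -0.1, -0.8]
grip_width: 0.0261
t: 4.12
tool_pos: [0.5139, -0.1662, 0.2211]
orientation: [3.11, 0.027, 1.496]
ft_force: [-0.3, -0.0, 1.6]
grip_width: 0.0161
t: 4.2
tool_pos: [0.5139, -0.1662, 0.2212]
orientation: [3.11, 0.027, 1.496]
ft_force: [-0.3, -1.1, 0.5]
grip_width: 0.0156
t: 4.28
tool_pos: [0.5139, -0.1662, 0.2212]
orientation: [3.11, 0.027, 1.496]
ft_force: [-0.7, -0.0, -0.9]
grip_width: 0.0162
```

```bash
python3 -m jog '{"offset":[[0,0,0],[0,0,0]],"roll":[0,0]}' 1 60; for i in 1 2 3; do python3 -m jog '{"offset":[[0,0,0.002]],"roll":[0]}'; done
```

```text
t: 4.45
tool_pos: [0.5139, -0.1662, 0.2213]
orientation: [3.11, 0.027, 1.496]
ft_force: [-0.3, -0.2, -0.7]
grip_width: 0.0154
t: 4.53
tool_pos: [0.5139, -0.1662, 0.2224]
orientation: [3.111, 0.026, 1.496]
ft_force: [3.5, -0.7, -7.7]
grip_width: 0.015
t: 4.62
tool_pos: [0.5139, -0.1661, 0.2236]
orientation: [3.112, 0.026, 1.496]
ft_force: [2.9, -2.3, -9.3]
grip_width: 0.0153
t: 4.7
tool_pos: [0.5139, -0.1662, 0.2247]
orientation: [3.113, 0.026, 1.496]
ft_force: [3.7, -0.9, -9.4]
grip_width: 0.0151
```

```bash
for i in 1 2 3 4; do python3 -m jog '{"offset":[[0,0,0.002]],"roll":[0]}'; done;  python3 -m jog '{"offset":[[0,0,0]],"roll":[0]}'
```

```text
t: 4.78
tool_pos: [0.5139, -0.1662, 0.2259]
orientation: [3.114, 0.025, 1.496]
ft_force: [3.6, -1.2, -11.4]
grip_width: 0.0148
t: 4.87
tool_pos: [0.5139, -0.1662, 0.2273]
orientation: [3.115, 0.025, 1.496]
ft_force: [4.0, -1.0, -10.9]
grip_width: 0.0151
t: 4.95
tool_pos: [0.5139, -0.1662, 0.2287]
orientation: [3.116, 0.025, 1.496]
ft_force: [4.4, -1.4, -12.7]
grip_width: 0.0156
t: 5.03
tool_pos: [0.514, -0.1662, 0.2302]
orientation: [3.117, 0.025, 1.496]
ft_force: [3.5, -2.0, -13.2]
grip_width: 0.0152
t: 5.12
tool_pos: [0.514, -0.1662, 0.2302]
orientation: [3.117, 0.025, 1.496]
ft_force: [3.1, -1.7, -12.4]
grip_width: 0.0149
```

```bash
python3 -m jog '{"offset":[[0,0,0],[0,0,0]],"roll":[3,3]}'; python3 -m jog '{"offset":[[0,0,0],[0,0,0]],"roll":[5,5]}'
```

```text
t: 5.28
tool_pos: [0.514, -0.1661, 0.2297]
orientation: [3.118, 0.024, 1.604]
ft_force: [4.0, -1.5, -11.5]
grip_width: 0.0149
t: 5.45
tool_pos: [0.514, -0.166, 0.2293]
orientation: [3.119, 0.024, 1.785]
ft_force: [3.7, -1.4, -11.9]
grip_width: 0.0153
```

```bash
python3 -m jog '{"offset":[[0,0,0.0005],[0,0,0.0005],[0,0,0.0005]],"roll":[5,5,5]}'; python3 -m jog '{"offset":[[0,0,0.0005],[0,0,0.0005],[0,0,0.0005]],"roll":[5,5,5]}'
```

```text
t: 5.7
tool_pos: [0.5139, -0.1658, 0.23]
orientation: [3.119, 0.023, 2.06]
ft_force: [3.8, -2.6, -12.4]
grip_width: 0.0152
t: 5.95
tool_pos: [0.5138, -0.1657, 0.2305]
orientation: [3.12, 0.022, 2.336]
ft_force: [4.1, -1.1, -12.6]
grip_width: 0.0152
```

```bash
python3 -m jog '{"offset":[[0,0,0],[0,0,0],[0,0,0]],"roll":[5,5,0]}'; for i in 1 2 3 4 5; do python3 -m jog '{"offset":[[0,0,-0.001]],"roll":[0]}'|egrep 'pos|ori|force'; done
```

```text
t: 6.2
tool_pos: [0.5137, -0.1656, 0.2297]
orientation: [3.12, 0.021, 2.522]
ft_force: [4.0, -0.5, -11.7]
grip_width: 0.0152
tool_pos: [0.5137, -0.1656, 0.2287]
orientation: [3.12, 0.021, 2.52]
ft_force: [3.5, -1.1, -11.8]
tool_pos: [0.5137, -0.1657, 0.2278]
orientation: [3.12, 0.021, 2.518]
ft_force: [1.8, -2.5, -5.3]
tool_pos: [0.5137, -0.1657, 0.2275]
orientation: [3.12, 0.022, 2.516]
ft_force: [0.8, -0.6, -0.9]
tool_pos: [0.5137, -0.1657, 0.2276]
orientation: [3.12, 0.023, 2.515]
ft_force: [0.1, -1.0, -2.0]
tool_pos: [0.5136, -0.1657, 0.2275]
orientation: [3.119, 0.024, 2.514]
ft_force: [0.2, -0.7, -2.8]
```

The pin now rides on the dial at z 0.2275, so home is about 0.2225. I'll feel onward in the positive direction.

```bash
for i in 1 2 3 4 5; do python3 -m jog '{"offset":[[0,0,-0.0007]],"roll":[1.5]}'|egrep 'pos|ori|force'; done
```

```text
tool_pos: [0.5136, -0.1657, 0.2276]
orientation: [3.119, 0.025, 2.54]
ft_force: [1.1, 0.1, -4.8]
tool_pos: [0.5136, -0.1656, 0.2275]
orientation: [3.119, 0.026, 2.566]
ft_force: [1.9, -1.0, -5.3]
tool_pos: [0.5136, -0.1656, 0.2272]
orientation: [3.119, 0.027, 2.592]
ft_force: [2.2, -0.6, -5.7]
tool_pos: [0.5135, -0.1656, 0.2264]
orientation: [3.118, 0.027, 2.619]
ft_force: [3.8, -0.7, -10.1]
tool_pos: [0.5135, -0.1656, 0.2254]
orientation: [3.119, 0.027, 2.646]
ft_force: [3.7, -0.4, -8.0]
```

It's dropping at yaw ~151°, as predicted. I'll stop turning and lower it straight.

```bash
for i in 1 2 3 4 5; do python3 -m jog '{"offset":[[0,0,-0.001]],"roll":[0]}'|egrep 'pos|ori|force'; done; python3 -c "
from rig import manip;print(manip.read_state()['torque'])"
```

```text
tool_pos: [0.5135, -0.1656, 0.224]
orientation: [3.119, 0.027, 2.646]
ft_force: [3.2, -1.3, -9.1]
tool_pos: [0.5136, -0.1656, 0.2228]
orientation: [3.119, 0.027, 2.645]
ft_force: [2.7, -0.7, -7.1]
tool_pos: [0.5136, -0.1656, 0.2217]
orientation: [3.119, 0.027, 2.644]
ft_force: [2.7, -0.6, -6.1]
tool_pos: [0.5136, -0.1656, 0.2213]
orientation: [3.119, 0.027, 2.643]
ft_force: [-0.8, 0.2, 2.9]
tool_pos: [0.5136, -0.1656, 0.2212]
orientation: [3.119, 0.028, 2.643]
ft_force: [-0.8, -0.1, 2.7]
[0.30858202 0.40929595 0.03200129]
```

It's home: z is 0.2212, the same as before lifting, and it now bears on the bottom. Release and retreat.

```bash
python3 -m jog '{"offset":[[0,0,0],[0,0,0],[0,0,0]],"roll":[0,0,0]}' 0.4 20; python3 -m jog '{"offset":[[0,0,0.005],[0,0,0.02],[0,0,0.03],[0,0,0.03],[0,0,0.03]],"roll":[0,0,0,0,0]}'; python3 -m jog '{"offset":[[-0.03,0,0.02],[-0.03,0,0.02],[-0.03,0,0],[-0.03,0,0],[-0.03,0,0]],"roll":[0,0,0,0,0]}';python3 -m jog '{"offset":[[-0.03,0,0],[-0.02,0,0],[0,0,0],[0,0,0],[0,0,0]],"roll":[0,0,0,0,0]}'
python3 - <<'E'
from h import *
a=manip.camera("scene")[170:280,150:310,::-1]; cv2.imwrite("pics/f.png",np.clip(cv2.resize(a,None,fx=5,fy=5,interpolation=cv2.INTER_CUBIC)*1.5,0,255).astype(np.uint8))
cv2.imwrite("pics/ftop.png",manip.camera("top")[:,:,::-1])
E
```

```text
t: 7.7
tool_pos: [0.5137, -0.1659, 0.2236]
orientation: [3.119, 0.032, 2.642]
ft_force: [0.6, -0.3, -0.2]
grip_width: 0.0504
t: 8.12
tool_pos: [0.5099, -0.1648, 0.338]
orientation: [3.121, 0.022, 2.642]
ft_force: [1.1, -1.0, 0.3]
grip_width: 0.0515
t: 8.53
tool_pos: [0.3611, -0.1651, 0.387]
orientation: [3.12, 0.033, 2.646]
ft_force: [-0.2, -0.6, 0.4]
grip_width: 0.0513
t: 8.95
tool_pos: [0.3035, -0.164, 0.3928]
orientation: [3.121, 0.043, 2.643]
ft_force: [0.4, -0.8, 0.1]
grip_width: 0.0516
```

View pics/f.png

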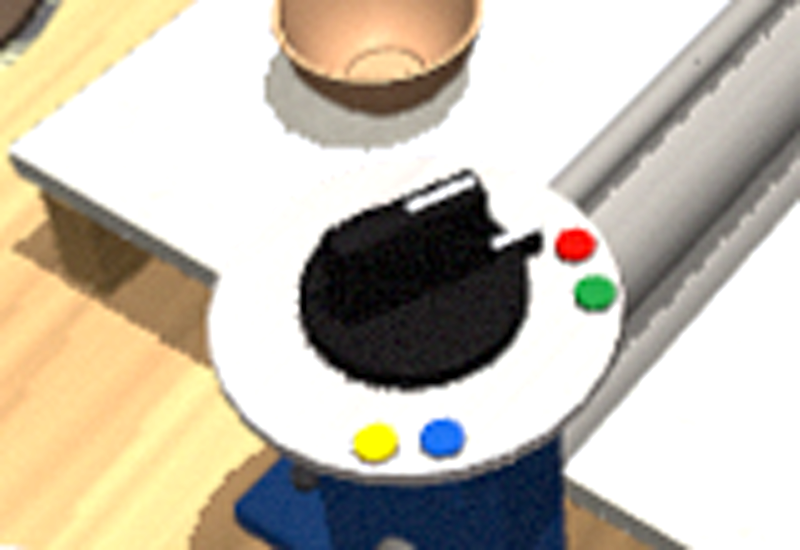

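View pics/ftop.png

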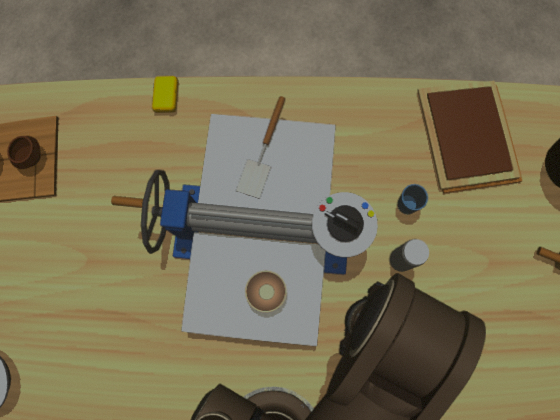

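Images: the pointer tip at about (538,237) in the crop sits beside the red magnet, just past it. The skirt is down flat, and the bowl, tumbler, cup and scraper are where they were. I'll check the pointer angle, then hand in.

Run:
```python
from h import *
c=np.array([.515,-.1655])
for z in(.206,.211):
    r=W("scene",150+538.5/5-.5,170+237.5/5-.5,z)[:2]-c; print(z,np.hypot(*r),np.degrees(np.arctan2(r[1],r[0])))
print(manip.job_done())
```

```text
0.206 0.048909646633263235 56.72535770210303
0.211 0.047345271812011244 51.720119182112526
the job is handed in; nothing more can be done
None
```

The knob is set at the red magnet, with its pin fully home as far as my readings show, and the arm is clear. I handed the job in at about 9 s; it returned no verdict.

**What I did:** I gripped the bar and lifted the knob about 8 mm, with at most 13 N on the wrist and no contact with the upper stop. I turned it about 58° clear of the dial and lowered the pin to ride on it. Then I felt onward in 1.5° steps until it dropped, lowered it straight, let go and backed off.

**Checks that agreed:**
- **Fully home:** the tool came back to z = 0.2212, its height before the lift, with the spring pull gone and the knob bearing on the bottom.
- **Right hole:** by the wrist angle, the knob turned about 65.7° and points at about 61°. The red magnet is at about 54.5°, so the hole is about 7° past it, within the stated 3–9°.
- **Bystanders:** in the final pictures the bowl, tumbler, cup and scraper look unmoved.

**Checks that disagreed:**
- **Pointer angle:** the last camera reading of the tip gave about 57° (assuming the knob is down) against 61° from the wrist. It also read the tip 49 mm from the axis instead of 52 mm. I put this down to a rough pixel reading and the 2 mm calibration. Both angles are nearest the red magnet's hole.
- **Lift height:** the height while the pin rode on the dial suggested the jaws slipped about 1 mm on the bar during the lift. The return to the starting height would not show that slip, so it may have reversed as the knob went down.

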